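Dock the kit drawer and lock it with the cam lever

ROBOT

A 6-joint arm with a two-finger parallel gripper is mounted at the origin on a cart in front of the work surface, level with it; the furniture and walls round the work are solid. World frame = base frame: x ahead of the robot, y to its left, z up, the work surface at z = 0. Lengths are in mm, angles in rad, forces in N, time in s.
With the tool pointing down it reaches from about 375 to 925 mm from the base axis. Payload 5.7 kg.
Tool frame: the origin (TCP) lies at the very end of the fingers, on their centre line; the grasp point (between the pads) lies 19 mm behind it; z points along the fingers, y is the direction in which the jaws open and shut (so a half turn about z gives the same grasp; the last joint's range is limited). The gripper opens to 88 mm and grips with 3 to 60 N. Pads are 20 mm wide; open, the fingers measure 115 mm over their backs; the gripper's body (75 mm by 178 mm) begins 61 mm behind the grasp point.
Start: joints at [-1.354, 0.359, 1.51, -0, 1.272, -0.115], TCP at [195.431, -567.247, 222.623] pointing down, gripper open.
Joint ranges: [-2.97, 2.97], [-1.01, 2.36], [0.21, 2.38], [-0.96, 4.11], [0.2, 2.71], [-2.98, 2.98]. Speed limits (rad/s): [2.39, 2.39, 3.14, 3.14, 3.14, 3.14].

INTERFACE

Orientations are given as a unit quaternion [w, x, y, z].
In Python, from workcell import env gives the robot as it stands.
- The arm moves only by the tool servo_tool, never from a script. Its argument "moves" is a list of rows, each a list of 3 entries, a list of its own where there are three numbers: the shift along the world's x, y, z in cm, then the turn about the world's z in degrees, then the opening, from 0 (shut) to 1 (fully open). In form: [[[x, y, z], turn, fingers], ...]. A call has 1 to 20 rows; each row is the pose to reach, as a shift and turn from the pose commanded when the call began; what a row does not reach only later rows make up. A row lasts 1/8 s, in which the tool goes at most 62.5 mm and 10.7 degrees, less where a joint would pass 70% of its speed; a pose out of reach is approached as far as the arm can. A call with a gripper value outside its range is refused whole. The fingers move at their own pace and stop on an object; "force" is the grip in N (left out, the last holds). Time passes only in rows, so rows that repeat a pose let the fingers close. It gives the time, the measured TCP pose, the force and the opening at its end, in the units of the state.
- env.observe(): the state, without advancing time (a new reading comes with each control period).
- env.grab_frame(name): name is "scene" or "top"; returns (picture, depth): 384x512x3 uint8, red, green, blue; 384x512 float32, mm along the optical axis (not along the pixel's ray), 0 where there is no reading.
- env.camera_model(name): a dict with "fx", "fy", "cx", "cy" (pixels), "pose" (4x4, takes a point from camera to world coordinates). Camera axes: x right, y up, looking along -z (the intrinsics and any distortion apply to the point x, -y, -z); pixel columns grow to the right and rows downward; lengths in mm; the calibration is good to about 2 mm. A picture is of the moment at which its call begins. camera_model takes no time and is no camera call.
- env.job_done(): hands the job in, once; it reports no verdict.
The state is a dict: "time": time; "qpos": joint angles; "dq": joint speeds; "joint_torque": joint torques, N m; "position": TCP position; "tool_rot": TCP orientation; "ft_force": force on the tool from outside, world axes, zero at the start; "moment": the same for the moment, N m; "gripper_width": finger opening in mm.
Only numpy, scipy, OpenCV 4.12 (cv2) and the standard library are available. Lean on these libraries where they do the work, as an engineer would, in place of code of your own. Each camera call takes 0.05 s, during which the arm holds its last target.

TASK

Put the loose blue kit drawer back into its grey dock: set it down on the dock's open sled with its plain rear end just inside the housing's mouth and let go of it, then push it past the stiff detent until it is fully home. Once it is home, swing the red-knobbed cam lever anticlockwise only until the cam bears snugly on the side of the drawer's front so that it is held without rattle; do not force it further, then let go. Leave the other things where they are.

Things in the scene. Friction and masses are not known exactly. Their poses are not given: they have to be found in the camera images.
- drawer: loose blue open-topped kit drawer, 0.3 to 0.6 kg with the parts fixed in it. Origin on the underside; x points to the nose (plain rear end, enters the dock first), z up. Body x = -65..+85 mm, 60 mm wide (y = +-30), 42 mm high, walls 4 mm. Front panel x = -85..-65, y = +-42, z = 10..50 mm. A round steel cross bar, the detent ridge, at x = -54..-26 mm, top at z = 48 mm
- drawer_grip (a point): point in the middle of the drawer's body, between its side walls, 10 mm ahead of the origin and 30 mm above the underside: a good place to carry it, across its 60 mm width
- drawer_pull (a point): middle of the upright black pull on the front panel: a fin 12 mm thick (y), reaching 32 mm out of the panel (local x = -117..-85 mm), z = 14..54 mm; this point is at local x = -102 mm, z = 40 mm
- drawer_nose (a point): middle of the lower edge of the drawer's nose (local x = +85 mm, z = 0)
- dock: fixed dock: aluminium sled with a low grey steel housing over its far part. Origin on the worktop under the middle of the housing's mouth; x points into the housing, z up. The sled's top, on which the drawer slides, is 6 mm above the worktop and reaches from x = -130 mm to the end stop. Low guide strips along it: inner faces y = +-40 mm, tops at z = 13 mm. Roof top z = 75 mm
- home_stop (a point): on the rigid end stop at the back of the bay (dock x = 146 mm, y = 0, on the sled top): the drawer is home when its nose has come to this point in dock x
- cam_lever (a joint): angle (rad) of the cam lever, 0 open, grows anticlockwise seen from above, limit 2.1; starts between 0 and 0.25. Takes 3 to 6 N at the knob to turn and stays where left. With the drawer home the gap is taken up at some 1.0 to 1.3 rad; then the cam presses the drawer on the sprung pad, about 60 N more per rad, and the knob gets harder to move by about 1 N for every 3 N of it
- cam_pivot (a point): on the cam's vertical turning axis at the height of the lever bar (dock x = -14, y = -56, z = 40 mm). The cam is a steel disc of 16 mm radius, 8 mm off this axis, at the height of the drawer's front panel
- cam_knob (a point): middle of the red upright round knob at the lever's end, 15 mm diameter, 55 mm from the turning axis, z = 40..76 mm above the worktop (this point at 62 mm). At joint value 0 the lever points, in the dock's frame, towards 220 degrees from x anticlockwise (towards the robot and to the right)
- multimeter: bystander: yellow and black hand multimeter, 140x66x41 mm, origin under its middle
- tape_electrical: bystander: roll of black tape lying flat, 57 mm across, 19 mm high, origin under its middle
- solder_reel: bystander: blue reel of solder wire, 55x68x36 mm, origin under its middle
- ipa_bottle: bystander: white bottle with red cap, 55 mm across, 108 mm high, origin under its middle
- dock_mouth (a point): middle of the housing's mouth at sled height (dock x = 0, z = 6 mm). The mouth is flared: inner side faces at y = +-41 mm at x = 0, +-34 mm from x = 20 mm inwards (4 mm of sideways play for the drawer each way); outer walls at y = +-42 mm
- detent_roller (a point): axis of the sprung white detent roller (14 mm diameter) under the roof, dock x = 12 mm, z = 57 mm at rest. The drawer's ridge must be pushed under it with some 6 to 12 N (more in brief jolts), felt while the nose is 21 to 9 mm before the end stop; beyond that the roller helps, and keeps the drawer on the stop
- pad_place (a point): usual place of the face of the sprung rubber pad (8 N per mm) opposite the cam, on the side y > 0 (dock x = -14, y = 43, z = 30 mm). The real pad stands up to 1 mm nearer or farther in y, differing from time to time, so the cam angle that takes up the gap must be felt

How it is judged:
By the outcome, as a careful person would: the job done as asked, in the order asked, and still so for the second after the job is handed in, with the robot touching nothing.
It also fails if it takes over 72 s, if anything falls off the work surface, if the arm or the gripper's body presses on something with over 40 N, if the wrist force passes 120 N, or if a joint passes its speed limit or range.

## Working session

There is one attempt and no reset: what is moved stays moved. The work goes in short steps, Python scripts to look and compute and a tool call to move; the robot and the scene stay as the last step left them, time stands still between calls to the robot, and variables do not carry over. Pictures are saved under pics/ and viewed, and the job is handed in when it is done.

Besides the shell and the picture viewer there is one more tool, called after "Call:" by a JSON object that holds its "fn" and its "kwargs", one argument or row to a line. servo_tool: Moves the arm, as the interface text tells. Its arguments: {"type":"object","properties":{"moves":{"type":"array"},"force":{"type":"number"}},"required":["moves"]}

```bash
ls; mkdir -p pics
python3 - <<'E'
from workcell import env
import cv2,numpy as np
print(env.observe())
for n in("scene","top"):
    im,d=env.grab_frame(n); m=env.camera_model(n); print(n,m)
    cv2.imwrite(f"pics/{n}0.png",im[:,:,::-1]); np.save(f"pics/{n}0d.npy",d); np.save(f"pics/{n}0i.npy",im)
E
```

```text
pics
{'time': 0.0, 'qpos': array([-1.35412378e+00,  3.59489447e-01,  1.51143985e+00, -3.30813991e-06,
        1.27250121e+00, -1.15103648e-01]), 'dq': array([-0.00061312, -0.00140104, -0.00048416, -0.00070504, -0.00071248,
       -0.00049663]), 'joint_torque': array([-3.65007490e-04, -5.15377271e+01, -2.70724690e+01,  6.77538919e-02,
        3.50284623e-02, -1.36214153e-04]), 'position': array([ 195.27194212, -566.59537496,  221.81604292]), 'tool_rot': array([-9.17662420e-04,  9.86271597e-01,  1.65128714e-01, -4.82257050e-05]), 'ft_force': array([ 1.35723844, -0.6422091 , -0.71278588]), 'moment': array([ 0.0340869 , -0.04021312,  0.01599077]), 'gripper_width': 87.92003873834076}
scene {'fx': 431.21618952395175, 'fy': 431.21618952395175, 'cx': 248.11494149767242, 'cy': 190.31511315178886, 'pose': array([[-4.87664071e-01,  6.17046373e-01, -6.17606289e-01,
        -2.90070521e+02],
       [-8.72909364e-01, -3.32799964e-01,  3.56754014e-01,
         5.04860962e+02],
       [ 1.45944194e-02,  7.13090427e-01,  7.00920142e-01,
         1.06708279e+03],
       [ 0.00000000e+00,  0.00000000e+00,  0.00000000e+00,
         1.00000000e+00]])}
top {'fx': 472.5285400058148, 'fy': 472.5285400058148, 'cx': 257.6259573189454, 'cy': 191.8373083868477, 'pose': array([[-1.04467769e-02,  9.86470114e-01, -1.63608007e-01,
         2.69769879e+02],
       [-9.99909923e-01, -8.92679743e-03,  1.00228409e-02,
         8.08558757e+00],
       [ 8.42673745e-03,  1.63697976e-01,  9.86474512e-01,
         1.83623963e+03],
       [ 0.00000000e+00,  0.00000000e+00,  0.00000000e+00,
         1.00000000e+00]])}
```

View pics/scene0.png

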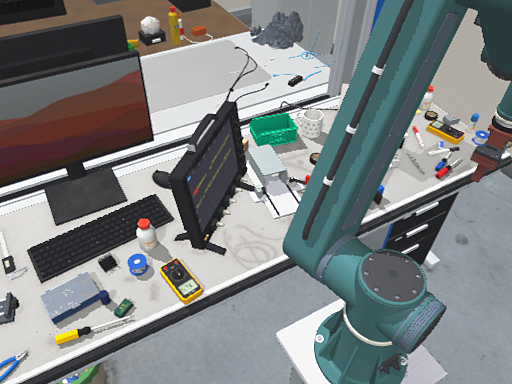

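View pics/top0.png

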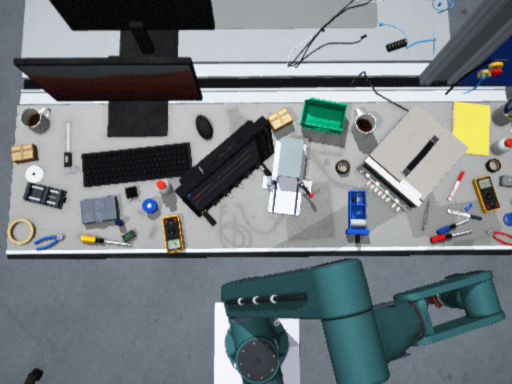

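```bash
cat > h.py <<'E'
from workcell import env
import cv2,numpy as np
def w(n,u,v,d):
    m=env.camera_model(n); u=np.asarray(u,float);v=np.asarray(v,float)
    x=(u-m['cx'])/m['fx']*d; y=-(v-m['cy'])/m['fy']*d
    P=np.stack([x,y,-d,np.ones_like(d)],-1); return (P@m['pose'].T)[...,:3]
def wz(n,u,v,z):
    m=env.camera_model(n); r=np.array([(u-m['cx'])/m['fx'],-(v-m['cy'])/m['fy'],-1.]); r=m['pose'][:3,:3]@r; o=m['pose'][:3,3]
    return o+r*(z-o[2])/r[2]
def px(n,P):
    m=env.camera_model(n); p=np.linalg.inv(m['pose'])@np.append(P,1.); return m['cx']-m['fx']*p[0]/p[2], m['cy']+m['fy']*p[1]/p[2]
def cloud(n,d):
    v,u=np.mgrid[0:384,0:512]; return w(n,u,v,d.astype(float))
def crop(im,x0,y0,x1,y1,s,f):
    cv2.imwrite(f,cv2.resize(im[y0:y1,x0:x1,::-1],None,fx=s,fy=s,interpolation=cv2.INTER_CUBIC))
E
python3 - <<'E'
from h import *
im=np.load('pics/top0i.npy');d=np.load('pics/top0d.npy')
crop(im,250,125,385,250,5,'pics/topc.png')
im2=np.load('pics/scene0i.npy')
crop(im2,225,130,325,230,6,'pics/scc.png')
P=cloud('top',d); np.set_printoptions(linewidth=250,suppress=True)
print(P[210,330],P[210,320])
print(P[135:222:3,262:320:3,2].round().astype(int))
print(P[180:245:3,340:375:2,2].round().astype(int))
E
```

```text
[ 499.34312769 -293.15553903    1.96641298] [ 498.9616852  -253.10626065    7.94206458]
[[ 262  238  219  194    4   -4    7    3   -4    1    5    5    5    9   -3    2    1   -8    7   -6]
 [ 262  215  194  166   -1   -9    5   73   81   74   71   72    0   -2  -12  -10   -2   -8    5   -2]
 [ 233  226  176  138    0    7    1   83   73   74   79   71   78   83    1    6    0   -8   11   -4]
 [ 193  201  150  117  -10    7   12   78   71   71   76   81   77   84    6    2  -12  -11    0   -5]
 [ 159  161  116   96    7   14   70   79   68   73   77   78   79   79    9    1   -5    1   -8    3]
 [ 142  156   81   70    2   10   75   73   68   78   79   78   84   76   10   -2   -4   -5    3    5]
 [ 114  118   64   40    9    9   80   81   71   73   79   73   81   73    3    5   11    1   -2   -4]
 [  81   65   80    1    2    3   76   77   75   71   73   79   70   66    4   -2    5    0    1    6]
 [  48   35   -2   13   16    7   75   83   75   80   75   71   79   67   12    2   -2   -6   -1    3]
 [  16   -6    1    6    1    4   77   74   72   73   74   76   73   73    6   -3   -
[... 3322 characters left out ...]
47   55   45   45   55   -4  -10   -3   -5    7]
 [  -5   -4    0    7    1   37   40   37   38   41   47   38   42   -2   -3   -3    9    3]
 [   8   -1    1    6   50   42    0   -2   10    4   -1    5   31    2   -2   -6    5    5]
 [   8    4    1   25   48   54   59   54   48   47 1836   49   51   50   45    4    1   -9]
 [  -3    8   -1  -10   -1   14   17   32   41   53   28   33   38   38    3   -1    6    2]
 [   8   -6    0    5    6   -4    5   -1   43   51   -2    2    0   -3   -3   -2   -6   -5]
 [  -4    3   -2    3   -3   -2   -3   -2   52   52    6   -4    9    5    1   -2   -7    1]
 [  -8    9   -4   -7    1    0   10    3    4    1    5    4    8   -3   -3    3    2   -3]]
```

View pics/topc.png

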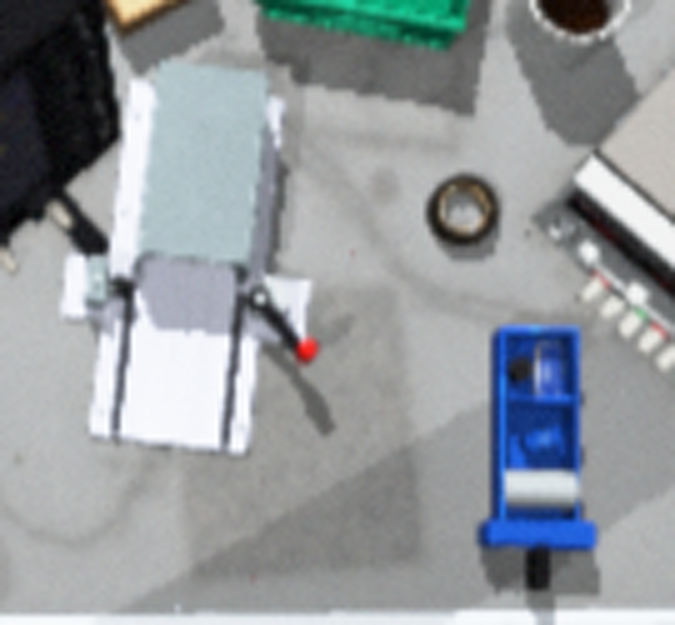

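View pics/scc.png

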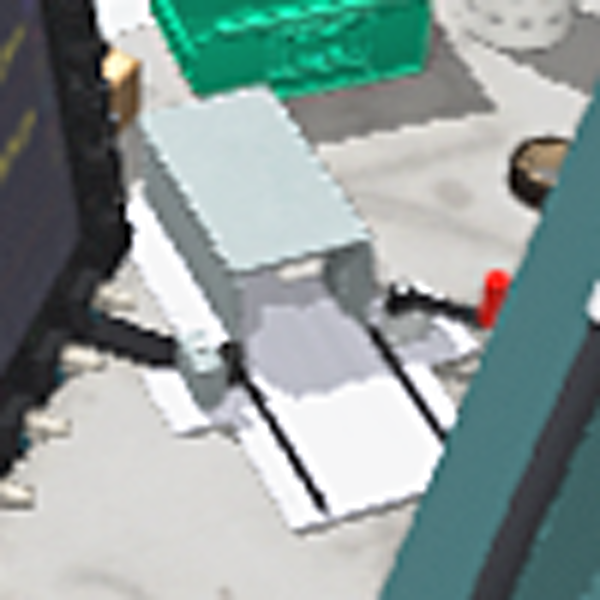

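Run:
```python
from h import *
im=np.load('pics/top0i.npy')
crop(im,262,130,322,172,12,'pics/a.png')
crop(im,262,172,322,220,12,'pics/b.png')
crop(im,338,185,378,245,10,'pics/c.png')
```

```text
(no output)
```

View pics/a.png

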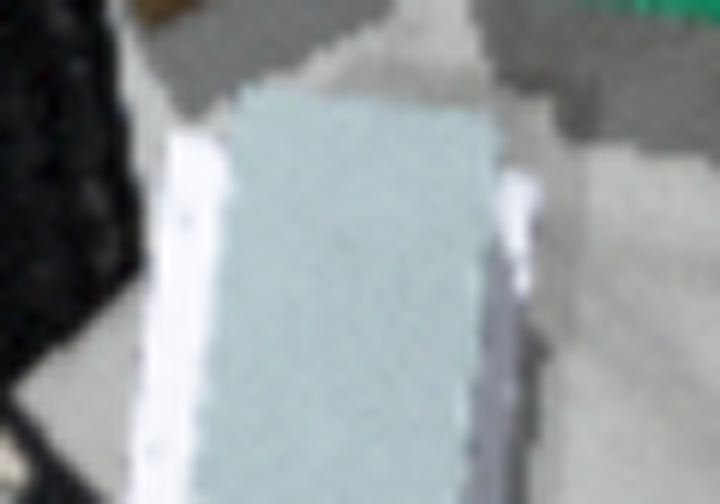

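View pics/b.png

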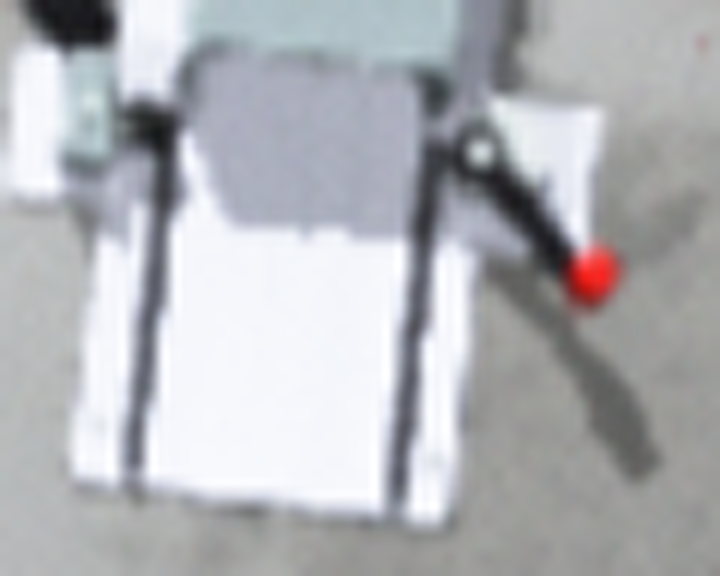

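View pics/c.png

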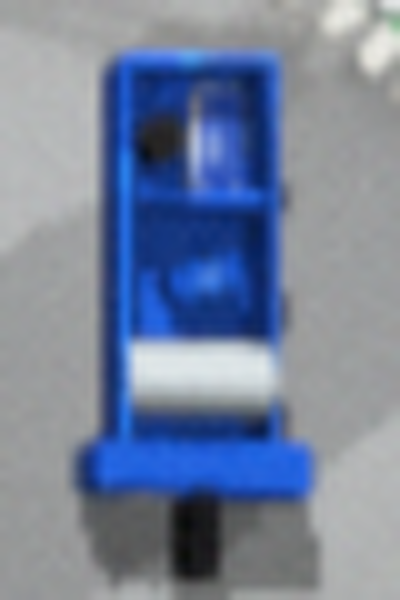

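```bash
cat > fit.py <<'E'
from h import *
from scipy.optimize import least_squares
def uv(X,Y,x0,y0,s): return x0+(X+.5)/s-.5, y0+(Y+.5)/s-.5
def line(n,pts,x0,y0,s,z): return np.array([wz(n,*uv(X,Y,x0,y0,s),z) for X,Y in pts])
A=(262,130,12);B=(262,172,12);C=(338,185,10)
if __name__=='__main__':
    np.set_printoptions(suppress=True,precision=1)
    def rp(name,pts,fr,z):
        P=line('top',pts,*fr,z); print(name,P[:,:2].tolist().__str__()); return P
    L=rp('stripL',[(132,480),(165,190)],B,13);R=rp('stripR',[(397,500),(428,200)],B,13)
    rp('sledfront',[(70,487),(447,524)],B,6)
    f=rp('rooffront',[(188,42),(455,72)],B,75);b=rp('roofback',[(240,88),(500,108)],A,75)
    rp('pivot',[(482,150)],B,48);rp('knob',[(595,270)],B,76)
    for a in (L[0]-L[1],R[0]-R[1],f[0]-b[0],f[1]-b[1]): print('dir',np.degrees(np.arctan2(-a[1],-a[0])))
    for a in (f[0]-f[1],b[0]-b[1]): print('perp',np.degrees(np.arctan2(a[1],a[0]))-90)
    rp('nose',[(119,53),(282,53)],C,42);rp('bodyrear',[(122,435),(281,435)],C,42)
    rp('panelback',[(85,445),(313,445)],C,50);rp('panelfront',[(85,490),(313,492)],C,50);rp('pullend',[(175,578),(215,578)],C,54)
E
python3 fit.py
```

```text
stripL [[494.0271531700758, -67.58352808940836], [589.2548769718167, -79.8517521157315]]
stripR [[486.70237981998196, -153.29381433373993], [585.1689052564619, -165.71929289729272]]
sledfront [[492.7881160435593, -47.68666495046537], [479.540917500852, -169.98031834692122]]
rooffront [[625.929037868038, -84.9399964861501], [615.5030084970201, -169.36025061270365]]
roofback [[775.7733390174399, -104.23365766831526], [768.4652624428145, -187.6428627908438]]
pivot [[595.2370569695788, -180.11326099237883]]
knob [[551.440113695093, -211.77327303474289]]
dir -7.34100184035908
dir -7.19213247711981
dir -7.336925588076092
dir -6.815868439471975
perp -7.04046488518722
perp -5.007305551931552
nose [[571.912747428232, -364.50522622787474], [571.3448275611186, -427.51789946865466]]
bodyrear [[424.4303020658707, -359.4073241101011], [423.8417319966851, -420.0563208559088]]
panelback [[420.08622430721437, -343.567374050526], [419.24475409169463, -430.11707128243336]]
panelfront [[403.0601678076599, -342.86686182067064], [401.4573511264982, -429.24411664324526]]
pullend [[369.35571878862174, -374.64285775932973], [369.2055389191776, -389.72298482166536]]
```

Call:
{"fn": "servo_tool", "kwargs": {
  "moves": [
    [[5,3,0],-4,1],
    [[10,6,0],-8,1],
    [[15,9,-1],-12,1],
    [[20,12,-3],-16,1],
    [[25,15,-5],-20,1],
    [[28,16.5,-7],-21.5,1],
    [[30.2,17.5,-9],-21.5,1],
    [[30.2,17.5,-10],-21.5,1],
    [[30.2,17.5,-10],-21.5,1],
    [[30.2,17.5,-10],-21.5,1]
  ]
}}

```text
time: 1.35
position: [496.7, -393.4, 123.2]
tool_rot: [0.0, 1.0, -0.022, 0.0]
ft_force: [-0.4, 0.4, 0.7]
gripper_width: 88.1
```

```bash
cat > snap.py <<'E'
import sys
from h import *
n,name,x0,y0,x1,y1,s=sys.argv[1],sys.argv[2],*map(int,sys.argv[3:8])
im,d=env.grab_frame(n); np.save(f'pics/{name}i.npy',im);np.save(f'pics/{name}d.npy',d)
crop(im,x0,y0,x1,y1,s,f'pics/{name}.png')
o=env.observe(); print(o['time'],o['position'].round(1),o['tool_rot'].round(4),o['ft_force'].round(2),o['gripper_width'])
E
python3 snap.py top t1 250 125 385 250 5; python3 snap.py scene s1 225 100 385 220 5
```

```text
1.4 [ 496.9 -393.4  123.4] [ 4.000e-04  9.997e-01 -2.240e-02  3.000e-04] [ 0.97  0.78 -0.41] 87.3814143631001
1.45 [ 497.  -393.4  123.5] [ 5.000e-04  9.997e-01 -2.240e-02  5.000e-04] [ 0.05 -0.3  -0.06] 87.3248876166593
```

View pics/t1.png

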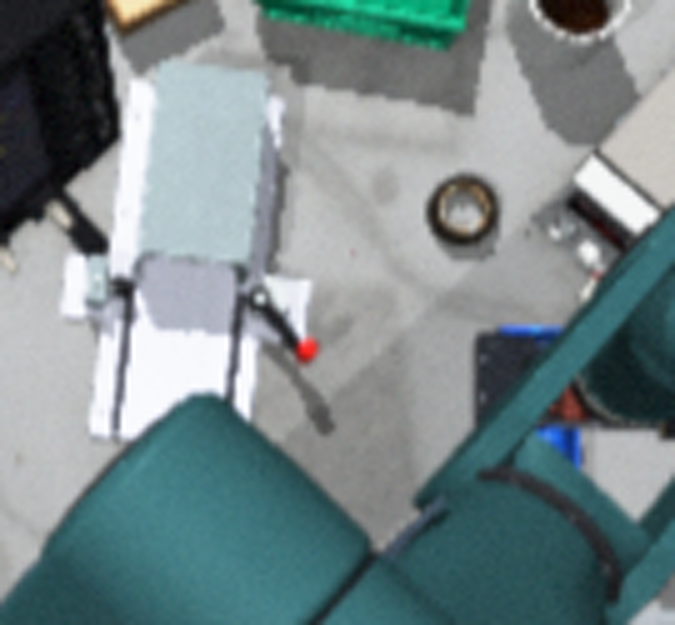

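View pics/s1.png

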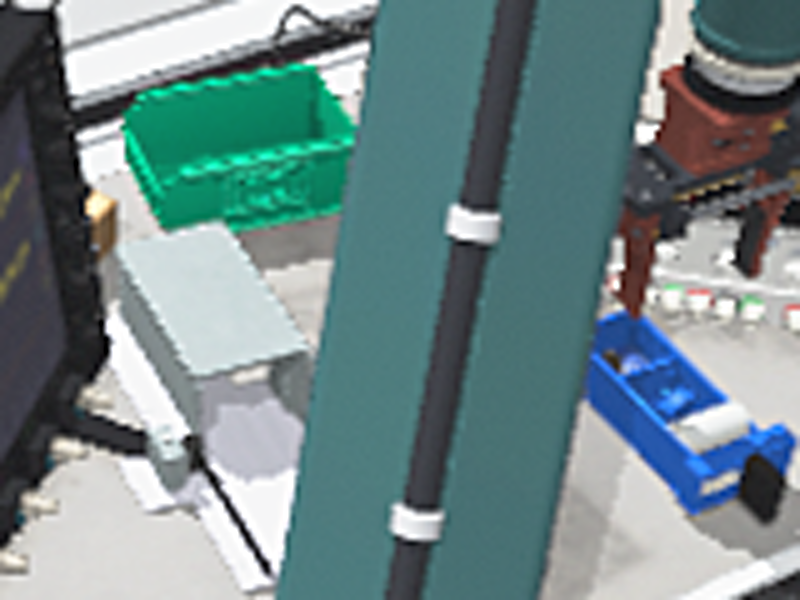

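Call:
{"fn": "servo_tool", "kwargs": {
  "moves": [
    [[0,0,-3],0,1],
    [[0,0,-6],0,1],
    [[0,0,-8],0,1],
    [[0,0,-9.5],0,1],
    [[0,0,-10.5],0,1],
    [[0,0,-10.9],0,1],
    [[0,0,-10.9],0,1]
  ],
  "force": 25
}}

```text
time: 2.33
position: [497.6, -392.4, 13.9]
tool_rot: [0.0, 1.0, -0.022, 0.0]
ft_force: [-0.5, -0.4, -0.1]
gripper_width: 87.6
```

```bash
python3 snap.py scene s2 305 130 405 210 8
```

```text
2.375 [ 497.7 -392.6   14.1] [ 2.000e-04  9.998e-01 -2.170e-02  3.000e-04] [ 0.38 -0.59 -0.  ] 87.54902494744624
```

View pics/s2.png

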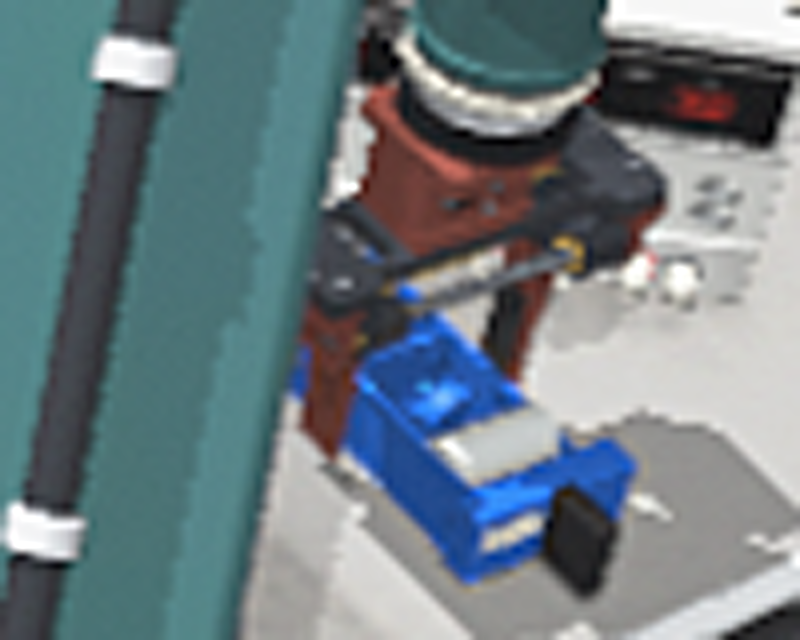

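Fingers straddle the drawer around its middle, with the bar and pull free behind. Close.

Call:
{"fn": "servo_tool", "kwargs": {
  "moves": [
    [[0,0,0],0,0.55],
    [[0,0,0],0,0.55],
    [[0,0,0],0,0.55],
    [[0,0,0],0,0.55],
    [[0,0,0],0,0.55],
    [[0,0,0],0,0.55],
    [[0,0,0],0,0.55],
    [[0,0,0],0,0.55]
  ],
  "force": 25
}}

```text
time: 3.38
position: [497.5, -392.3, 13.8]
tool_rot: [0.0, 1.0, -0.022, 0.0]
ft_force: [-0.0, 0.4, 4.8]
gripper_width: 59.7
```

Call:
{"fn": "servo_tool", "kwargs": {
  "moves": [
    [[0,0,0.5],0,0.55],
    [[0,0,1.5],0,0.55],
    [[0,0,3],0,0.55],
    [[0,0,5],0,0.55],
    [[0,0,7],0,0.55],
    [[0,0,9],0,0.55],
    [[0,0,10.5],0,0.55],
    [[0,0,11],0,0.55],
    [[0,0,11],0,0.55]
  ]
}}

```text
time: 4.5
position: [497.4, -392.2, 123.8]
tool_rot: [0.0, 1.0, -0.022, 0.0]
ft_force: [0.7, -0.4, -4.0]
gripper_width: 59.7
```

```bash
python3 snap.py scene s3 285 80 405 180 6;python3 snap.py top t3 338 170 388 250 7
```

```text
4.55 [ 497.1 -392.   123.2] [-3.000e-04  9.998e-01 -2.170e-02 -3.000e-04] [ 0.13 -0.88 -4.32] 59.78645734721041
4.6 [ 497.  -391.8  122.9] [-5.000e-04  9.998e-01 -2.170e-02 -5.000e-04] [ 0.32 -0.02 -5.02] 59.93903376053558
```

View pics/s3.png

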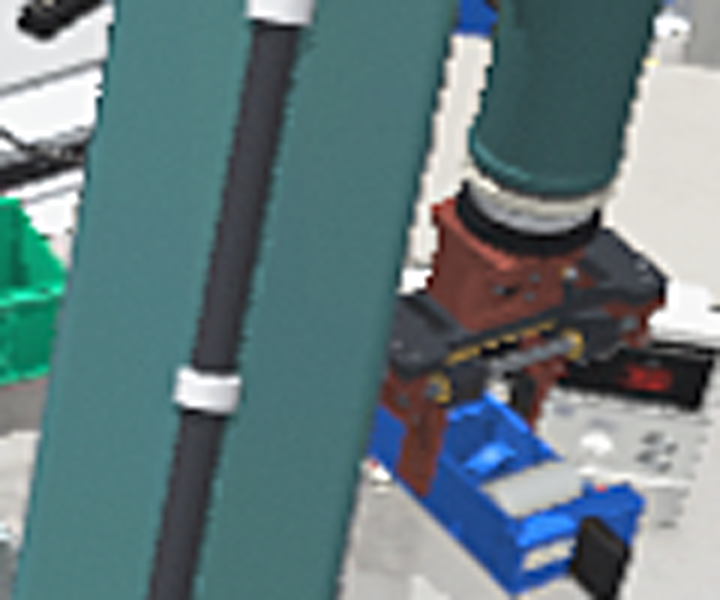

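View pics/t3.png

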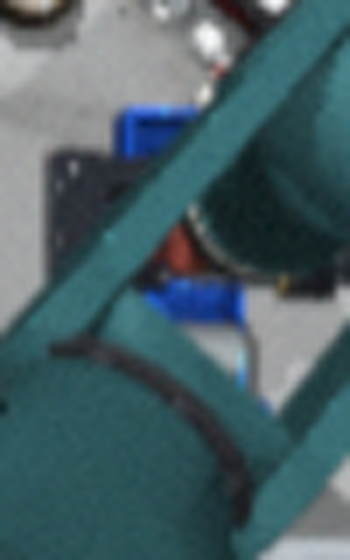

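Call:
{"fn": "servo_tool", "kwargs": {
  "moves": [
    [[0,2,0],-1,0.55],
    [[0,5,0],-2,0.55],
    [[0,9,0],-3,0.55],
    [[0.5,13,0],-4,0.55],
    [[1,17,0],-4.6,0.55],
    [[2,21,0],-4.6,0.55],
    [[3,24.5,0],-4.6,0.55],
    [[3.3,26.5,0],-4.6,0.55],
    [[3.3,27.4,0],-4.6,0.55],
    [[3.3,27.7,0],-4.6,0.55],
    [[3.3,27.7,-1],-4.6,0.55],
    [[3.3,27.7,-2],-4.6,0.55],
    [[3.3,27.7,-3],-4.6,0.55],
    [[3.3,27.7,-3],-4.6,0.55],
    [[3.3,27.7,-3],-4.6,0.55]
  ]
}}

```text
time: 6.48
position: [530.5, -115.4, 93.5]
tool_rot: [-0.0, 0.998, -0.062, -0.0]
ft_force: [0.1, 0.3, -3.5]
gripper_width: 59.7
```

```bash
python3 snap.py scene s4 215 110 335 210 6;python3 snap.py top t4 258 125 328 240 5
```

```text
6.525 [ 530.7 -115.4   93.8] [ 0.000e+00  9.981e-01 -6.190e-02  2.000e-04] [ 0.16 -0.28 -4.08] 60.081411952816374
6.575 [ 530.8 -115.4   93.9] [ 1.000e-04  9.981e-01 -6.180e-02  4.000e-04] [ 0.4   0.44 -3.93] 59.676705788569116
```

View pics/s4.png

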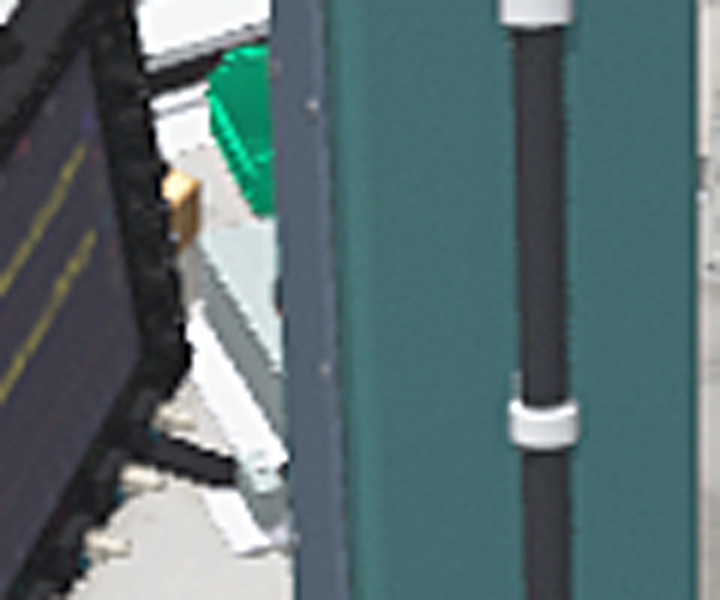

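View pics/t4.png

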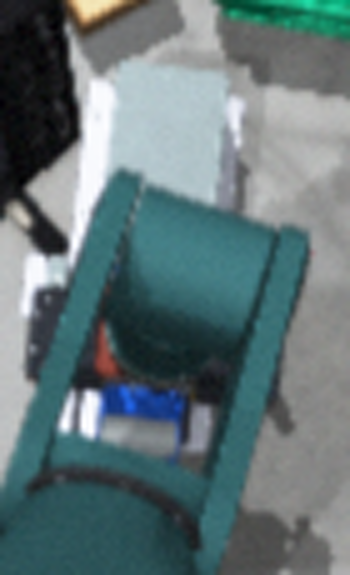

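Run:
```python
from fit import *
im=np.load('pics/t4i.npy'); crop(im,270,195,305,220,20,'pics/t4c.png')
P=line('top',[(104,434),(183,437),(104,418),(184,419)],258,125,5,124)
O=np.array([616.5,-126.2]);t=np.radians(-7.1);X=np.array([np.cos(t),np.sin(t)]);Y=np.array([-X[1],X[0]])
for p in P: print(p, (p[:2]-O)@X,(p[:2]-O)@Y)
g=np.array([530.6,-115.4])-O; print(g@X,g@Y)
```

```text
[480.69346588 -84.37069959 124.        ] -139.93532447803295 24.722662565798842
[ 477.94646809 -142.02001121  124.        ] -135.53571807841743 -32.82412353285762
[492.46265596 -84.57841327 124.        ] -128.23070756371257 25.97123091918617
[ 491.17935015 -143.05760849  124.        ] -122.27605801717091 -32.2181606843634
-86.57620941316078 0.0998180771549545
```

View pics/t4c.png

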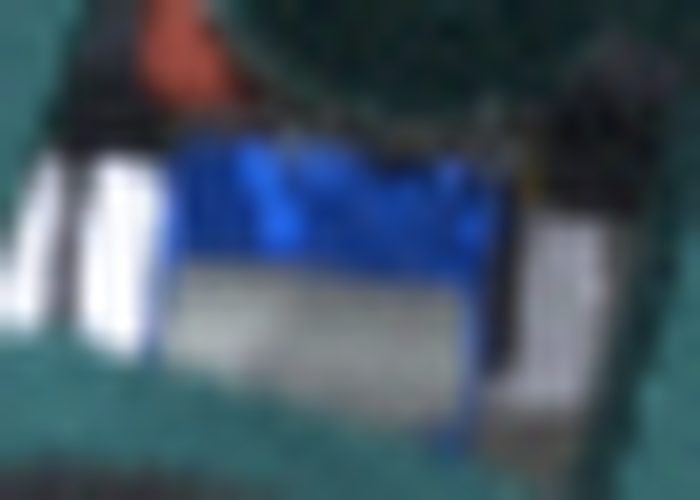

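Call:
{"fn": "servo_tool", "kwargs": {
  "moves": [
    [[0,0,-2],0,0.55],
    [[0,0,-4],0,0.55],
    [[0,0,-5.5],0,0.55],
    [[0,0,-6.4],0,0.55],
    [[0,0,-6.6],0,0.55],
    [[0,0,-6.6],0,0.55]
  ]
}}

```text
time: 7.32
position: [530.8, -115.4, 27.9]
tool_rot: [0.0, 0.998, -0.062, 0.0]
ft_force: [-0.8, -0.6, -3.8]
gripper_width: 59.8
```

```bash
python3 snap.py scene s5 215 110 335 210 6;python3 snap.py top t5 264 175 309 225 15
```

```text
7.375 [ 530.9 -115.4   28.1] [ 1.000e-04  9.981e-01 -6.180e-02  4.000e-04] [-0.46 -0.18 -4.46] 59.850204888724654
7.425 [ 530.9 -115.4   28.2] [ 1.000e-04  9.981e-01 -6.180e-02  6.000e-04] [ 1.39  0.05 -5.03] 59.69951316352745
```

View pics/t5.png

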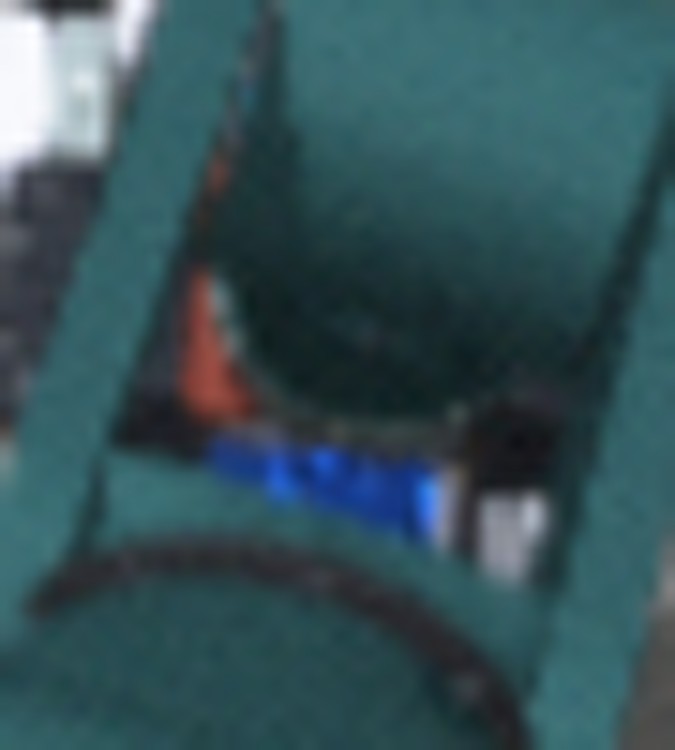

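Call:
{"fn": "servo_tool", "kwargs": {
  "moves": [
    [[0,0.1,-0.3],0,0.55],
    [[0,0.1,-0.5],0,0.55],
    [[0.7,0,-0.5],0,0.55],
    [[1.4,-0.1,-0.5],0,0.55],
    [[2.1,-0.2,-0.5],0,0.55],
    [[2.7,-0.25,-0.5],0,0.55],
    [[2.7,-0.25,-0.5],0,0.55]
  ]
}}

```text
time: 8.3
position: [557.6, -117.7, 22.1]
tool_rot: [-0.0, 0.998, -0.062, -0.0]
ft_force: [0.5, -0.7, -10.2]
gripper_width: 59.5
```

```bash
python3 snap.py scene s6 215 110 335 210 6;python3 snap.py top t6 264 165 309 225 12
```

```text
8.35 [ 557.3 -117.7   22.1] [-2.000e-04  9.981e-01 -6.180e-02 -3.000e-04] [ 0.57 -0.49 -9.54] 59.91609415949224
8.4 [ 557.1 -117.6   22.2] [-2.000e-04  9.981e-01 -6.180e-02 -4.000e-04] [ 0.19  0.02 -9.61] 59.10280779716699
```

View pics/t6.png

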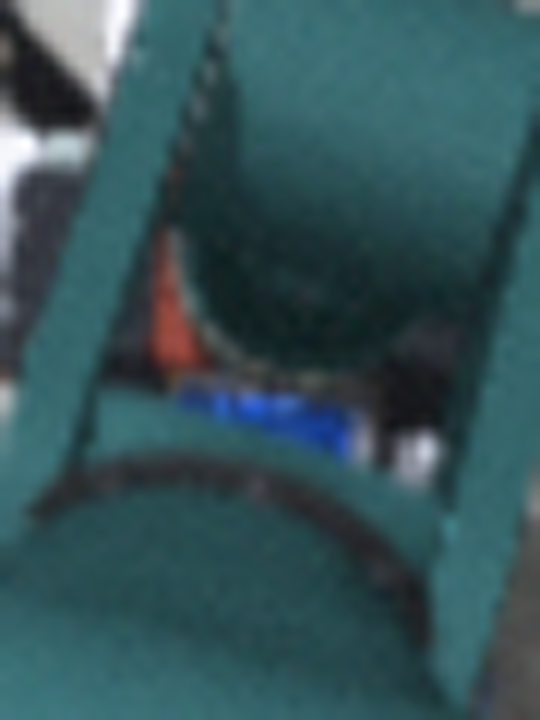

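View pics/s6.png

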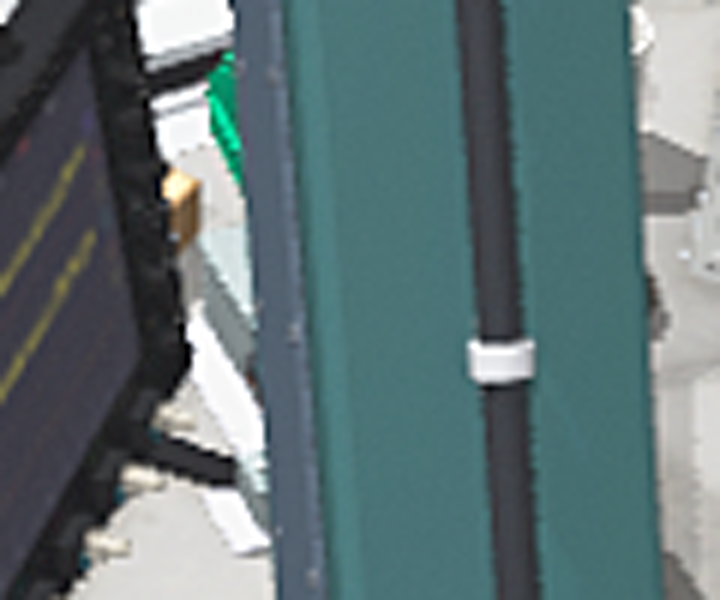

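Call:
{"fn": "servo_tool", "kwargs": {
  "moves": [
    [[0,0,-0.15],0,0.55],
    [[0,0,-0.2],0,0.55],
    [[0,0,-0.2],0,0.55]
  ]
}}

```text
time: 8.78
position: [557.9, -117.9, 21.0]
tool_rot: [0.0, 0.998, -0.062, 0.001]
ft_force: [0.5, 0.4, -4.7]
gripper_width: 59.7
```

Call:
{"fn": "servo_tool", "kwargs": {
  "moves": [
    [[0,0,-0.1],0,0.55],
    [[0,0,-0.1],0,0.55]
  ]
}}

```text
time: 9.02
position: [557.8, -117.9, 19.9]
tool_rot: [0.0, 0.998, -0.062, 0.0]
ft_force: [0.7, 0.6, -1.6]
gripper_width: 60.0
```

Call:
{"fn": "servo_tool", "kwargs": {
  "moves": [
    [[0,0,-0.1],0,0.55],
    [[0,0,-0.1],0,0.55],
    [[0,0,-0.1],0,0.8],
    [[0,0,-0.1],0,0.85],
    [[0,0,-0.1],0,0.85],
    [[0,0,-0.1],0,0.85]
  ]
}}

```text
time: 9.78
position: [557.4, -117.7, 18.5]
tool_rot: [-0.0, 0.998, -0.062, -0.0]
ft_force: [0.3, 0.5, -1.1]
gripper_width: 75.0
```

Call:
{"fn": "servo_tool", "kwargs": {
  "moves": [
    [[0,0,1],0,0.85],
    [[0,0,3],0,0.85],
    [[0,0,6],0,0.85],
    [[0,0,10],0,0.85],
    [[-3,0,12],0,0.5],
    [[-8,0,12],0,0.2],
    [[-13,1,12],0,0],
    [[-18,2,12],0,0],
    [[-18,2,12],0,0],
    [[-18,2,12],0,0]
  ]
}}

```text
time: 11.02
position: [378.8, -98.4, 139.5]
tool_rot: [0.0, 0.998, -0.062, 0.001]
ft_force: [0.2, -0.2, 0.0]
gripper_width: 18.1
```

```bash
python3 snap.py scene s7 205 110 335 210 6;python3 snap.py top t7 258 125 323 250 5
```

```text
11.075 [379.4 -98.6 139.4] [ 5.000e-04  9.981e-01 -6.190e-02  1.500e-03] [-0.01 -1.12  0.18] 14.298561331308802
11.125 [379.5 -98.5 139.2] [ 4.000e-04  9.981e-01 -6.180e-02  1.200e-03] [ 0.04 -0.83  0.49] 10.440980836681858
```

View pics/t7.png

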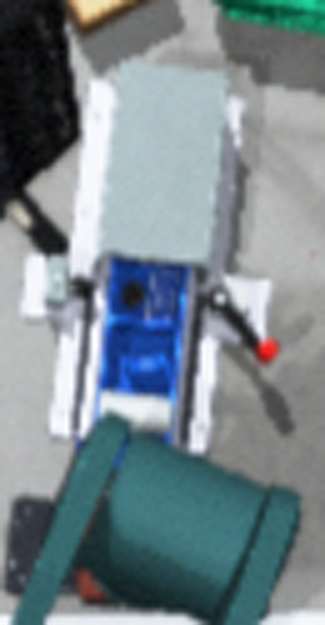

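View pics/s7.png

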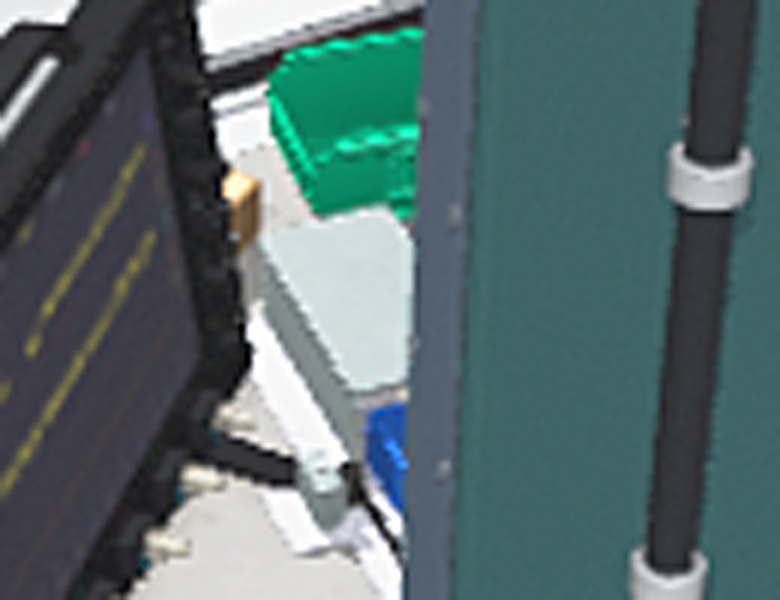

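Call:
{"fn": "servo_tool", "kwargs": {
  "moves": [
    [[0,0.2,-3],0,0],
    [[0,0.2,-6],0,0],
    [[0,0.2,-9],0,0],
    [[0,0.2,-10.5],0,0],
    [[0,0.2,-10.9],0,0],
    [[0,0.2,-10.9],0,0],
    [[1,0.1,-10.9],0,0],
    [[2,0,-10.9],0,0],
    [[2.5,-0.1,-10.9],0,0],
    [[2.5,-0.1,-10.9],0,0]
  ]
}}

```text
time: 12.38
position: [403.2, -99.0, 29.8]
tool_rot: [0.0, 0.998, -0.062, 0.0]
ft_force: [-0.1, 0.2, 0.1]
gripper_width: 0.5
```

```bash
python3 snap.py scene s8 205 110 335 210 6;python3 snap.py top t8 258 165 323 265 6
```

```text
12.425 [402.6 -98.7  29.7] [-0.000e+00  9.981e-01 -6.170e-02  1.000e-04] [-0.7  -0.58 -0.61] 0.5035905512846657
12.475 [402.2 -98.6  29.6] [-1.000e-04  9.981e-01 -6.180e-02 -2.000e-04] [0.12 0.38 0.67] 0.15369585565608584
```

View pics/t8.png

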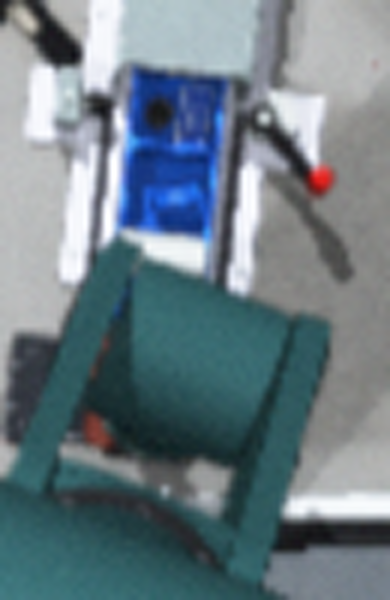

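View pics/s8.png

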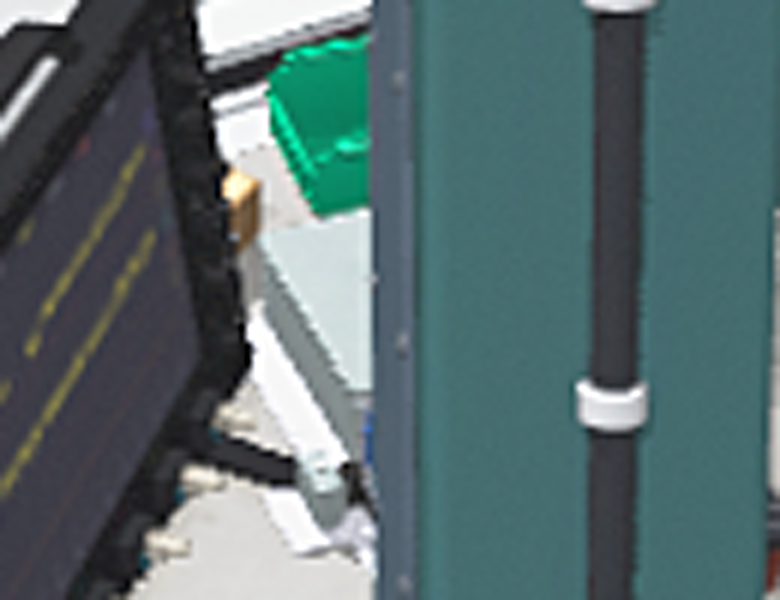

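Call:
{"fn": "servo_tool", "kwargs": {
  "moves": [
    [[0.6,-0.1,0],0,0],
    [[1.2,-0.15,0],0,0],
    [[1.8,-0.2,0],0,0],
    [[2.4,-0.3,0],0,0],
    [[3,-0.4,0],0,0],
    [[3.6,-0.45,0],0,0],
    [[4.2,-0.5,0],0,0],
    [[4.8,-0.6,0],0,0],
    [[5.4,-0.7,0],0,0],
    [[6,-0.75,0],0,0]
  ]
}}

```text
time: 13.72
position: [462.8, -106.3, 29.6]
tool_rot: [-0.0, 0.998, -0.062, 0.0]
ft_force: [-0.7, -0.6, -0.9]
gripper_width: 0.5
```

Call:
{"fn": "servo_tool", "kwargs": {
  "moves": [
    [[0.6,-0.1,0],0,0],
    [[1.2,-0.15,0],0,0],
    [[1.8,-0.2,0],0,0],
    [[2.4,-0.3,0],0,0],
    [[3,-0.4,0],0,0],
    [[3.6,-0.45,0],0,0],
    [[4.2,-0.5,0],0,0],
    [[4.8,-0.6,0],0,0],
    [[5.4,-0.7,0],0,0],
    [[5.4,-0.7,0],0,0]
  ]
}}

```text
time: 14.98
position: [517.6, -113.6, 29.8]
tool_rot: [0.0, 0.998, -0.062, 0.001]
ft_force: [-0.2, 0.3, -0.2]
gripper_width: 0.7
```

```bash
python3 snap.py scene s9 205 110 335 210 6;python3 snap.py top t9 258 125 323 225 6
```

```text
15.025 [ 517.1 -113.4   29.7] [ 1.000e-04  9.981e-01 -6.180e-02  5.000e-04] [-0.12  0.44  0.2 ] 0.7234953405745386
15.075 [ 516.7 -113.3   29.7] [ 0.000e+00  9.981e-01 -6.180e-02  2.000e-04] [-0.14 -0.05 -0.21] 0.13624642333110296
```

View pics/t9.png

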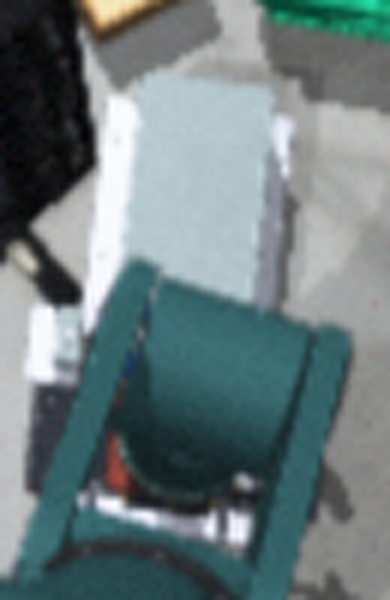

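Call:
{"fn": "servo_tool", "kwargs": {
  "moves": [
    [[0.3,-0.05,0],0,0],
    [[0.6,-0.1,0],0,0],
    [[0.9,-0.1,0],0,0],
    [[1.2,-0.15,0],0,0],
    [[1.5,-0.2,0],0,0],
    [[1.8,-0.2,0],0,0]
  ]
}}

```text
time: 15.82
position: [528.8, -113.7, 28.6]
tool_rot: [-0.001, 0.998, -0.062, -0.005]
ft_force: [-11.3, 1.4, 4.6]
gripper_width: 0.5
```

Call:
{"fn": "servo_tool", "kwargs": {
  "moves": [
    [[0.2,0,0],0,0],
    [[0.4,-0.05,0],0,0],
    [[0.6,-0.1,0],0,0]
  ]
}}

```text
time: 16.2
position: [536.7, -115.1, 28.6]
tool_rot: [-0.001, 0.998, -0.062, -0.003]
ft_force: [-5.1, 0.6, -0.2]
gripper_width: 0.6
```

Call:
{"fn": "servo_tool", "kwargs": {
  "moves": [
    [[0.2,0,0],0,0],
    [[0.4,-0.05,0],0,0]
  ]
}}

```text
time: 16.45
position: [543.8, -116.4, 29.2]
tool_rot: [-0.0, 0.998, -0.062, -0.001]
ft_force: [-2.3, 1.5, -1.7]
gripper_width: 0.6
```

Call:
{"fn": "servo_tool", "kwargs": {
  "moves": [
    [[0.2,0,0],0,0],
    [[0.4,-0.05,0],0,0]
  ]
}}

```text
time: 16.7
position: [548.2, -117.2, 29.8]
tool_rot: [-0.0, 0.998, -0.062, -0.0]
ft_force: [-6.5, 1.4, 4.4]
gripper_width: 0.2
```

Call:
{"fn": "servo_tool", "kwargs": {
  "moves": [
    [[0.1,0,0],0,0],
    [[0.2,0,0],0,0],
    [[0.2,0,0],0,0]
  ]
}}

```text
time: 17.08
position: [548.2, -116.9, 29.4]
tool_rot: [-0.0, 0.998, -0.062, -0.002]
ft_force: [-6.7, -0.5, 2.6]
gripper_width: 0.4
```

Call:
{"fn": "servo_tool", "kwargs": {
  "moves": [
    [[0.1,0,0],0,0],
    [[0.2,0,0],0,0],
    [[0.2,0,0],0,0]
  ]
}}

```text
time: 17.45
position: [548.2, -116.5, 29.0]
tool_rot: [-0.001, 0.998, -0.062, -0.004]
ft_force: [-11.4, -0.4, 4.3]
gripper_width: 0.2
```

Call:
{"fn": "servo_tool", "kwargs": {
  "moves": [
    [[-1,0.1,0],0,0],
    [[-3,0.3,1],0,0],
    [[-5,0.5,4],0,0],
    [[-9,0.5,8],0,0],
    [[-14,0.5,12],0,0],
    [[-18,0,12],0,0],
    [[-18,-2,12],0,0],
    [[-18,-7,12],0,0],
    [[-18,-12,12],0,0],
    [[-18,-16,12],0,0],
    [[-18,-18,12],0,0],
    [[-18,-18,12],0,0],
    [[-18,-18,12],0,0]
  ]
}}

```text
time: 19.08
position: [372.2, -295.7, 149.5]
tool_rot: [-0.001, 0.998, -0.062, -0.0]
ft_force: [-0.4, 0.4, 0.3]
gripper_width: 0.2
```

```bash
python3 snap.py scene s10 205 110 335 210 6;python3 snap.py top t10 258 165 323 215 12
```

```text
19.125 [ 372.2 -295.5  149.5] [-6.000e-04  9.981e-01 -6.130e-02 -3.000e-04] [ 0.38  0.7  -0.5 ] 0.07435217443232874
19.175 [ 372.2 -295.6  149.5] [-5.000e-04  9.981e-01 -6.120e-02 -2.000e-04] [-0.   -0.03 -0.34] 0.32381007597868355
```

View pics/t10.png

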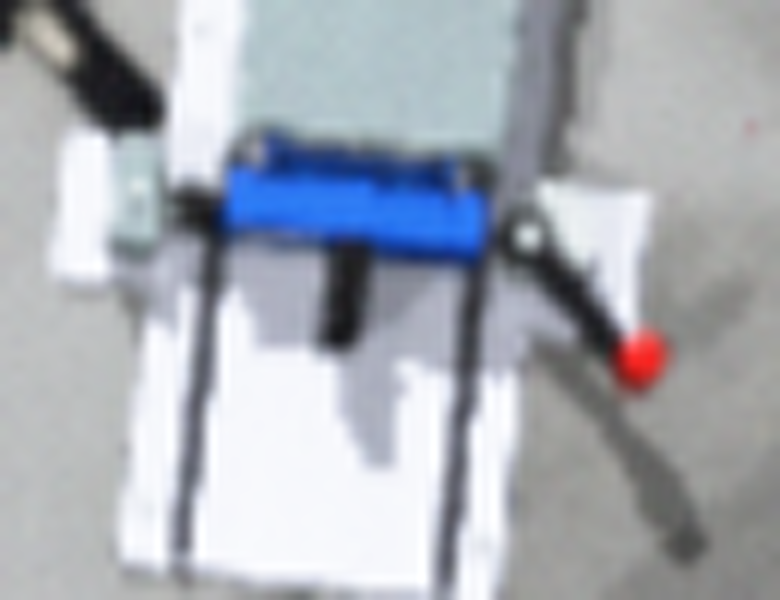

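View pics/s10.png

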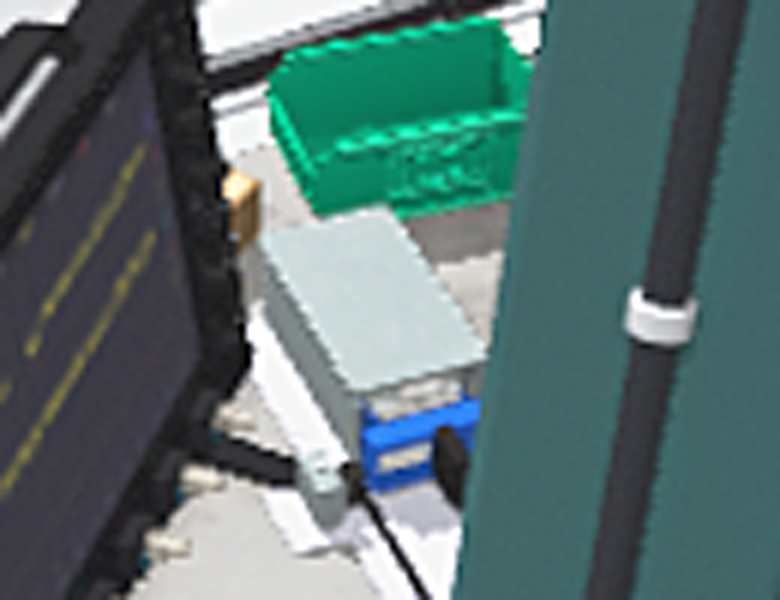

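Run:
```python
from fit import *
O=np.array([616.5,-126.2]);t=np.radians(-7.1);X=np.array([np.cos(t),np.sin(t)]);Y=np.array([-X[1],X[0]])
def q(n,pts,z):
    for p in line('top',pts,258,165,12,z): print(n,p[:2].round(1),((p[:2]-O)@X).round(1),((p[:2]-O)@Y).round(1))
q('panel front',[(225,222),(487,260)],56);q('panel back',[(232,165),(490,193)],56)
q('pull end',[(325,345),(352,348)],60);q('knob',[(640,355)],76);q('pivot',[(527,235)],50)
```

```text
panel front [598.5 -81.9] -23.3 41.8
panel front [ 585.5 -165.3] -26.0 -42.7
panel back [617.1 -84.4] -4.6 41.5
panel back [ 607.2 -166.8] -4.2 -41.4
pull end [ 557.8 -112.8] -59.9 6.1
pull end [ 556.8 -121.3] -59.9 -2.6
knob [ 551.1 -210.8] -54.4 -92.0
pivot [ 594.6 -178.9] -15.3 -55.0
```

Run:
```python
from h import *
o=env.observe(); print(o['qpos'].round(3),o['position'])
P=np.array([595.5,-179.5])
for a in range(0,90,5):
    f=np.radians(216.5+a); k=P+55*np.array([np.cos(f),np.sin(f)]); print(a,round(np.radians(a)+.06,3),k.round(1))
```

```text
[-0.817  0.269  1.86   0.     1.014  0.876] [ 372.24187316 -295.57363273  149.50604177]
0 0.06 [ 551.3 -212.2]
5 0.147 [ 554.3 -215.9]
10 0.235 [ 557.6 -219.4]
15 0.322 [ 561.3 -222.5]
20 0.409 [ 565.1 -225.4]
25 0.496 [ 569.3 -227.8]
30 0.584 [ 573.6 -229.9]
35 0.671 [ 578.  -231.7]
40 0.758 [ 582.7 -233. ]
45 0.845 [ 587.4 -233.9]
50 0.933 [ 592.1 -234.4]
55 1.02 [ 596.9 -234.5]
60 1.107 [ 601.7 -234.1]
65 1.194 [ 606.5 -233.4]
70 1.282 [ 611.1 -232.2]
75 1.369 [ 615.7 -230.7]
80 1.456 [ 620.  -228.7]
85 1.544 [ 624.2 -226.4]
```

Call:
{"fn": "servo_tool", "kwargs": {
  "moves": [
    [[3,1,0],8,0.3],
    [[7,3,0],16,0.42],
    [[11,5,0],24,0.42],
    [[15,7,0],32,0.42],
    [[17.9,8.4,0],40,0.42],
    [[17.9,8.4,-1],43.4,0.42],
    [[17.9,8.4,-3],43.4,0.42],
    [[17.9,8.4,-5],43.4,0.42],
    [[17.9,8.4,-6],43.4,0.42],
    [[17.9,8.4,-6],43.4,0.42],
    [[17.9,8.4,-6],43.4,0.42]
  ]
}}

```text
time: 20.55
position: [551.9, -213.3, 90.3]
tool_rot: [0.0, 0.95, 0.312, 0.0]
ft_force: [0.5, -0.2, 0.8]
gripper_width: 36.8
```

```bash
python3 snap.py scene s11 205 110 335 210 6;python3 snap.py top t11 258 165 323 225 12
```

```text
20.6 [ 552.  -213.4   90.5] [5.000e-04 9.502e-01 3.117e-01 5.000e-04] [-0.01 -0.44 -0.23] 36.63524224805242
20.65 [ 552.  -213.5   90.5] [5.000e-04 9.502e-01 3.116e-01 5.000e-04] [ 0.82 -1.24  0.25] 36.70821253942225
```

View pics/t11.png

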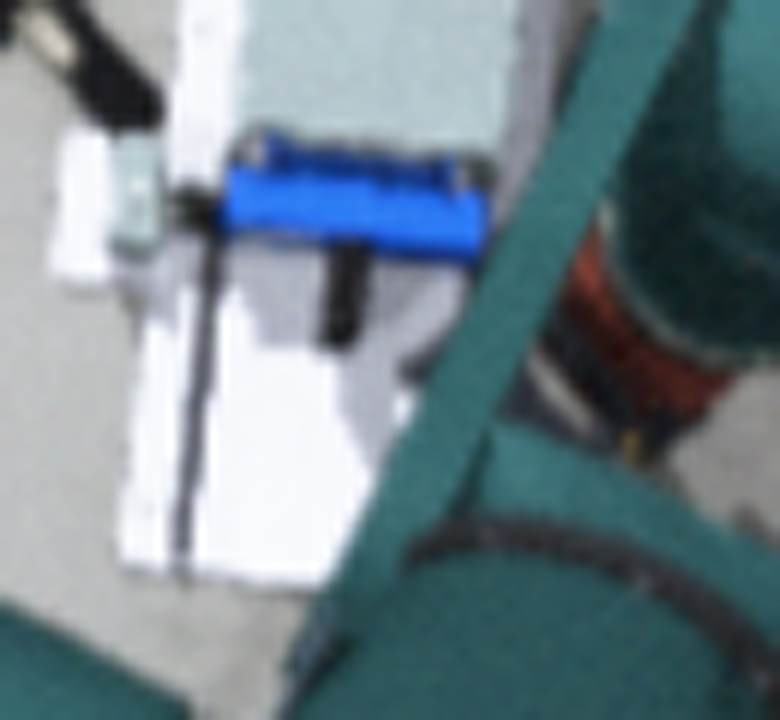

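View pics/s11.png

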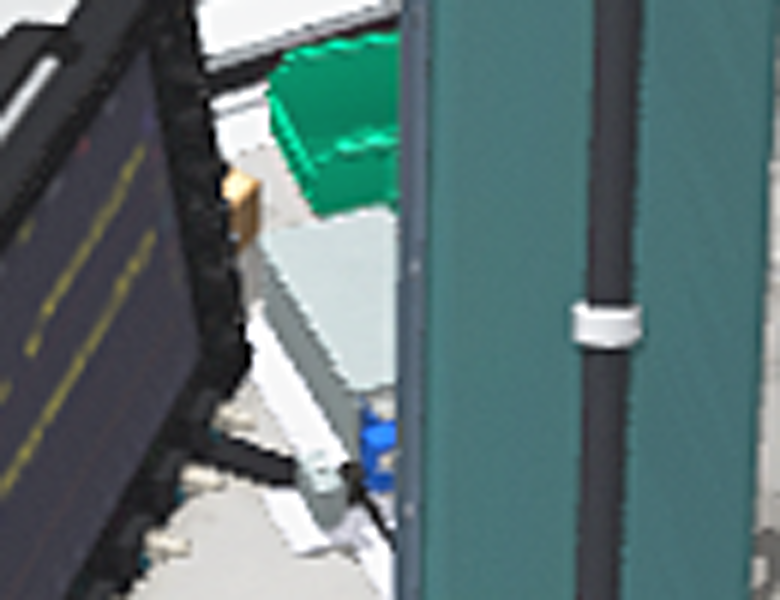

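Call:
{"fn": "servo_tool", "kwargs": {
  "moves": [
    [[0,0.1,-1],0,0.42],
    [[0,0.1,-2.5],0,0.42],
    [[0,0.1,-3.5],0,0.42],
    [[0,0.1,-3.8],0,0.42],
    [[0,0.1,-3.8],0,0.42],
    [[0,0.1,-3.8],0,0.3],
    [[0,0.1,-3.8],0,0.2],
    [[0,0.1,-3.8],0,0.2],
    [[0,0.1,-3.8],0,0.2],
    [[0,0.1,-3.8],0,0.2]
  ],
  "force": 40
}}

```text
time: 21.9
position: [551.3, -212.0, 51.7]
tool_rot: [-0.0, 0.95, 0.312, -0.0]
ft_force: [-0.8, 0.7, 1.9]
gripper_width: 17.7
```

```bash
python3 snap.py top t12 258 165 323 225 12
```

```text
21.95 [ 551.3 -212.1   51.7] [-2.000e-04  9.502e-01  3.116e-01 -1.000e-04] [-0.31  1.88  0.96] 17.720431638369877
```

View pics/t12.png

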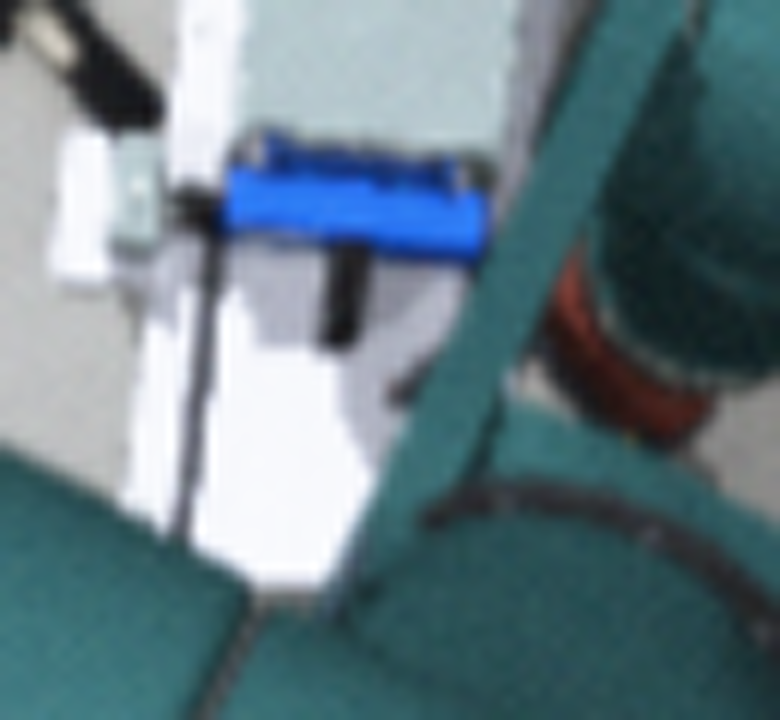

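Call:
{"fn": "servo_tool", "kwargs": {
  "moves": [
    [[0.15,-0.2,0],2.5,0.2],
    [[0.3,-0.37,0],5,0.2],
    [[0.46,-0.55,0],7.5,0.2],
    [[0.63,-0.72,0],10,0.2],
    [[0.81,-0.88,0],12.5,0.2],
    [[1.0,-1.03,0],15,0.2],
    [[1.19,-1.18,0],17.5,0.2],
    [[1.38,-1.32,0],20,0.2]
  ]
}}

```text
time: 22.95
position: [564.6, -224.7, 51.4]
tool_rot: [-0.001, 0.881, 0.472, -0.0]
ft_force: [-1.8, 3.3, 1.5]
gripper_width: 17.5
```

Call:
{"fn": "servo_tool", "kwargs": {
  "moves": [
    [[0.21,-0.12,0],2.5,0.2],
    [[0.42,-0.24,0],5,0.2],
    [[0.63,-0.35,0],7.5,0.2],
    [[0.85,-0.45,0],10,0.2]
  ]
}}

```text
time: 23.45
position: [572.9, -229.2, 51.4]
tool_rot: [-0.001, 0.837, 0.547, -0.0]
ft_force: [-1.1, 2.2, 0.4]
gripper_width: 17.7
```

Call:
{"fn": "servo_tool", "kwargs": {
  "moves": [
    [[0.22,-0.1,0],2.5,0.2],
    [[0.44,-0.18,0],5,0.2],
    [[0.67,-0.25,0],7.5,0.2],
    [[0.91,-0.31,0],10,0.2]
  ]
}}

```text
time: 23.95
position: [581.8, -232.3, 51.3]
tool_rot: [-0.001, 0.786, 0.618, -0.0]
ft_force: [-2.2, 2.8, 1.5]
gripper_width: 17.5
```

```bash
python3 snap.py top t13 258 165 323 225 12;python3 snap.py scene s13 205 110 335 210 6; python3 - <<'E'
E
```

```text
24.0 [ 582.2 -232.5   51.3] [-1.000e-03  7.854e-01  6.190e-01 -3.000e-04] [-1.18  1.36  0.45] 17.391154518295117
24.05 [ 582.2 -232.5   51.3] [-9.000e-04  7.862e-01  6.179e-01 -3.000e-04] [-1.2   2.52  0.82] 17.52368507965645
```

View pics/t13.png

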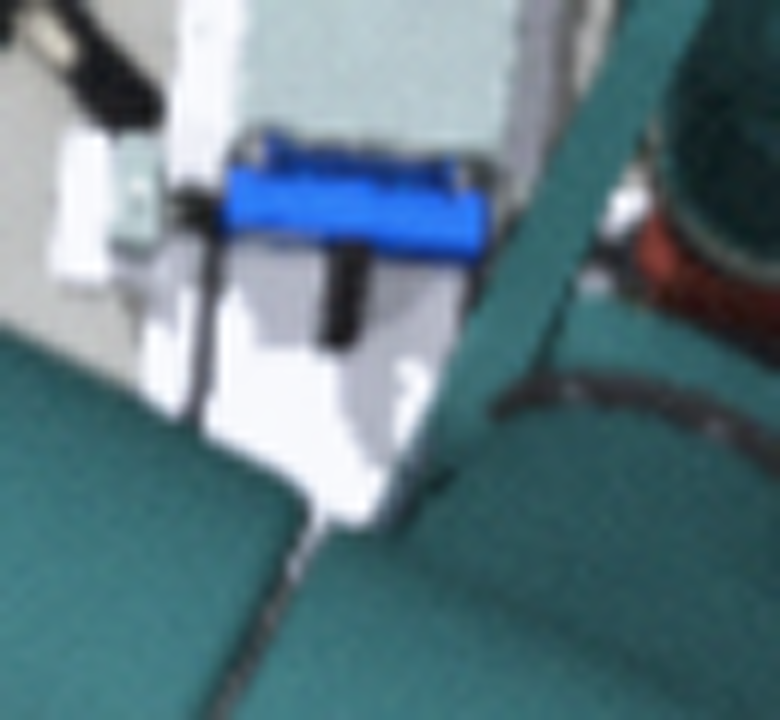

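Call:
{"fn": "servo_tool", "kwargs": {
  "moves": [
    [[0.24,-0.05,0],2.5,0.2],
    [[0.47,-0.09,0],5,0.2]
  ]
}}

```text
time: 24.3
position: [586.6, -233.3, 51.3]
tool_rot: [-0.001, 0.759, 0.652, -0.0]
ft_force: [-2.3, 2.2, 0.5]
gripper_width: 17.4
```

Call:
{"fn": "servo_tool", "kwargs": {
  "moves": [
    [[0.24,-0.03,0],2.5,0.2],
    [[0.47,-0.05,0],5,0.2]
  ]
}}

```text
time: 24.55
position: [591.2, -233.9, 51.2]
tool_rot: [-0.001, 0.729, 0.684, -0.0]
ft_force: [-3.2, 2.1, 1.4]
gripper_width: 17.7
```

Call:
{"fn": "servo_tool", "kwargs": {
  "moves": [
    [[0.12,0,0],1.3,0.2],
    [[0.24,0,0],2.5,0.2]
  ]
}}

```text
time: 24.8
position: [594.0, -234.1, 51.3]
tool_rot: [-0.001, 0.714, 0.7, -0.0]
ft_force: [-2.3, 1.4, -1.1]
gripper_width: 17.9
```

Call:
{"fn": "servo_tool", "kwargs": {
  "moves": [
    [[0.12,0,0],1.3,0.2],
    [[0.24,0,0],2.5,0.2]
  ]
}}

```text
time: 25.05
position: [596.6, -234.3, 51.4]
tool_rot: [-0.001, 0.699, 0.716, -0.0]
ft_force: [-3.3, 1.7, -1.6]
gripper_width: 17.4
```

Call:
{"fn": "servo_tool", "kwargs": {
  "moves": [
    [[0.12,0.01,0],1.3,0.2],
    [[0.24,0.02,0],2.5,0.2]
  ]
}}

```text
time: 25.3
position: [599.0, -234.1, 51.4]
tool_rot: [-0.001, 0.683, 0.731, -0.0]
ft_force: [-4.7, 2.4, -1.5]
gripper_width: 17.4
```

Call:
{"fn": "servo_tool", "kwargs": {
  "moves": [
    [[0.12,0.01,0],1.3,0.2],
    [[0.24,0.02,0],2.5,0.2]
  ]
}}

```text
time: 25.55
position: [601.6, -233.9, 51.4]
tool_rot: [-0.0, 0.667, 0.745, -0.0]
ft_force: [-3.7, 2.0, -1.9]
gripper_width: 17.5
```

Call:
{"fn": "servo_tool", "kwargs": {
  "moves": [
    [[0.12,0.01,0],1.3,0.2],
    [[0.24,0.03,0],2.5,0.2],
    [[0.24,0.03,0],2.5,0.2]
  ]
}}

```text
time: 25.92
position: [604.4, -233.9, 51.6]
tool_rot: [0.0, 0.651, 0.759, -0.0]
ft_force: [-3.0, 1.6, -3.1]
gripper_width: 17.6
```

Call:
{"fn": "servo_tool", "kwargs": {
  "moves": [
    [[0.12,0.02,0],1.3,0.2],
    [[0.24,0.04,0],2.5,0.2],
    [[0.24,0.04,0],2.5,0.2]
  ]
}}

```text
time: 26.3
position: [606.8, -233.4, 51.7]
tool_rot: [0.0, 0.634, 0.773, -0.0]
ft_force: [-4.2, 0.8, -2.2]
gripper_width: 17.6
```

```bash
python3 snap.py top t14 258 165 323 225 12;python3 snap.py top t15 258 165 323 225 12
```

```text
26.35 [ 606.8 -233.4   51.7] [ 1.000e-04  6.340e-01  7.734e-01 -0.000e+00] [-4.03  1.08 -3.17] 17.660019804120548
26.4 [ 606.8 -233.5   51.7] [ 2.000e-04  6.340e-01  7.733e-01 -0.000e+00] [-3.19  1.44 -3.19] 17.814328132076206
```

View pics/t14.png

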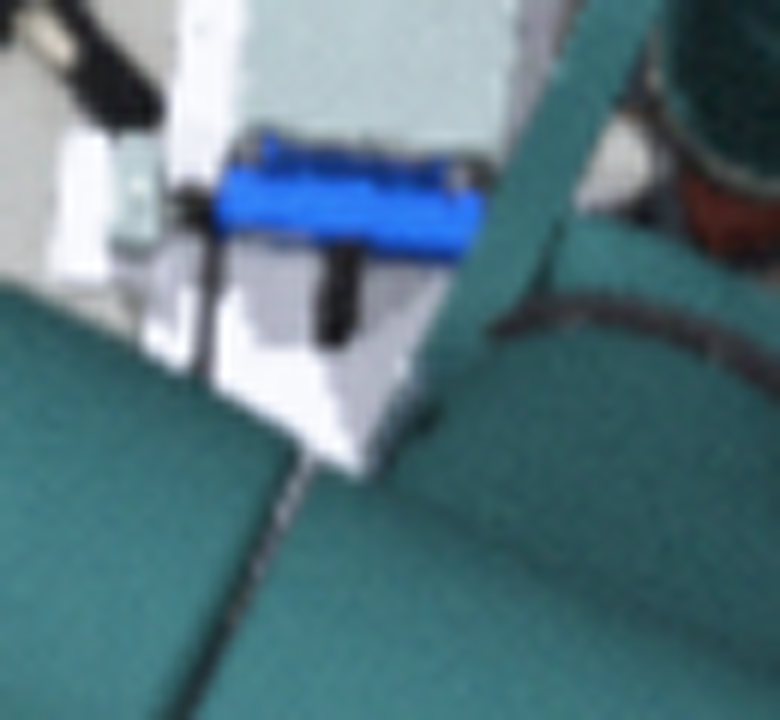

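Call:
{"fn": "servo_tool", "kwargs": {
  "moves": [
    [[0.12,0.02,0],1.3,0.2],
    [[0.23,0.05,0],2.5,0.2],
    [[0.23,0.05,0],2.5,0.2]
  ]
}}

```text
time: 26.78
position: [609.0, -232.9, 51.7]
tool_rot: [0.0, 0.617, 0.787, -0.0]
ft_force: [-4.1, 0.6, -0.9]
gripper_width: 17.3
```

```bash
cat > rd.py <<'E'
from h import *
F=[]
for i in range(5):
    im,d=env.grab_frame('top'); o=env.observe(); F.append(o['ft_force'])
p=o['position'][:2]; q=o['tool_rot']; f=np.arctan2(p[1]+179.5,p[0]-595.5); t=np.array([-np.sin(f),np.cos(f)])
F=np.array(F); Ft=-(F[:,:2]@t); print('t',o['time'],'pos',p.round(1),'lever th(tool)',round((np.degrees(f)%360-213)%360/57.3,3),'Ft',Ft.round(2),Ft.mean().round(2),'F',F.mean(0).round(2))
g0=cv2.cvtColor(np.load('pics/t12i.npy'),cv2.COLOR_RGB2GRAY); g=cv2.cvtColor(im,cv2.COLOR_RGB2GRAY)
# panel shift via left edge of blue
def le(a):
    b=a[179:184,272:282].astype(float); s=b[...,2]-b[...,0]; return (s.clip(0)/ s.max()).sum(1).mean()
print('edge shift px',le(im)-le(np.load('pics/t12i.npy')))
E
python3 rd.py
```

```text
t 27.025 pos [ 609.  -232.9] lever th(tool) 1.243 Ft [3.63 4.75 3.99 3.74 2.83] 3.79 F [-4.18  1.06 -1.89]
edge shift px 0.6097852446311158
```

Call:
{"fn": "servo_tool", "kwargs": {
  "moves": [
    [[0.12,0.02,0],1.3,0.2],
    [[0.23,0.06,0],2.5,0.2],
    [[0.23,0.06,0],2.5,0.2]
  ]
}}

```text
time: 27.4
position: [611.2, -232.2, 51.7]
tool_rot: [-0.0, 0.599, 0.801, -0.0]
ft_force: [-4.6, 0.5, -1.2]
gripper_width: 17.6
```

```bash
python3 rd.py
```

```text
t 27.65 pos [ 611.2 -232.3] lever th(tool) 1.284 Ft [4.64 4.69 5.39 3.82 4.52] 4.61 F [-4.99  0.59 -1.14]
edge shift px 0.6243681592039803
```

Call:
{"fn": "servo_tool", "kwargs": {
  "moves": [
    [[0.12,0.03,0],1.3,0.2],
    [[0.23,0.07,0],2.5,0.2],
    [[0.23,0.07,0],2.5,0.2]
  ]
}}

```text
time: 28.02
position: [613.3, -231.4, 51.6]
tool_rot: [-0.0, 0.582, 0.813, -0.0]
ft_force: [-5.1, 0.5, -0.6]
gripper_width: 17.6
```

```bash
python3 rd.py
```

```text
t 28.275 pos [ 613.3 -231.5] lever th(tool) 1.325 Ft [4.47 3.85 3.77 4.27 4.82] 4.24 F [-4.85  1.08 -0.43]
edge shift px 0.7043681592039803
```

Call:
{"fn": "servo_tool", "kwargs": {
  "moves": [
    [[0.12,0.03,0],1.3,0.2],
    [[0.22,0.08,0],2.5,0.2],
    [[0.22,0.08,0],2.5,0.2]
  ]
}}

```text
time: 28.65
position: [615.3, -230.7, 51.6]
tool_rot: [-0.0, 0.564, 0.826, -0.0]
ft_force: [-5.9, 0.3, -0.5]
gripper_width: 17.7
```

```bash
python3 rd.py
```

```text
t 28.9 pos [ 615.4 -230.7] lever th(tool) 1.365 Ft [5.71 4.96 5.55 4.72 4.58] 5.1 F [-5.87  1.02  0.04]
edge shift px 0.7605390134753369
```

Call:
{"fn": "servo_tool", "kwargs": {
  "moves": [
    [[0.11,0.04,0],1.3,0.2],
    [[0.22,0.09,0],2.5,0.2],
    [[0.22,0.09,0],2.5,0.2]
  ]
}}

```text
time: 29.28
position: [617.4, -229.7, 51.6]
tool_rot: [-0.001, 0.546, 0.838, -0.0]
ft_force: [-6.7, 0.0, 0.9]
gripper_width: 17.3
```

```bash
python3 rd.py
```

```text
t 29.525 pos [ 617.4 -229.8] lever th(tool) 1.405 Ft [5.25 5.39 5.84 5.35 5.2 ] 5.41 F [-6.31  0.95  0.26]
edge shift px 0.7957148928723212
```

Call:
{"fn": "servo_tool", "kwargs": {
  "moves": [
    [[0,0,0],0,0.3],
    [[0,0,0],0,0.42],
    [[0,0,0],0,0.42],
    [[0,0,0],0,0.42],
    [[0,0,1],0,0.42],
    [[0,0,3],0,0.42],
    [[0,0,6],0,0.42],
    [[0,0,10],0,0.42],
    [[-3,-3,12],0,0.42],
    [[-7,-8,12],0,0.42],
    [[-11,-13,12],0,0.42],
    [[-15,-18,12],0,0.42],
    [[-18,-22,12],0,0.42],
    [[-18,-22,12],0,0.42]
  ]
}}

```text
time: 31.28
position: [435.7, -453.4, 172.5]
tool_rot: [0.001, 0.548, 0.836, -0.001]
ft_force: [0.2, 1.0, -0.2]
gripper_width: 36.8
```

```bash
python3 snap.py scene s20 205 110 335 210 6;python3 snap.py top t20 258 165 323 215 12
```

```text
31.325 [ 437.  -451.4  172.3] [ 4.000e-04  5.474e-01  8.368e-01 -1.000e-04] [0.15 0.79 0.3 ] 37.07285266886895
31.375 [ 437.8 -450.1  172.1] [2.000e-04 5.467e-01 8.373e-01 2.000e-04] [ 0.06  0.98 -0.32] 36.43899331677331
```

View pics/t20.png

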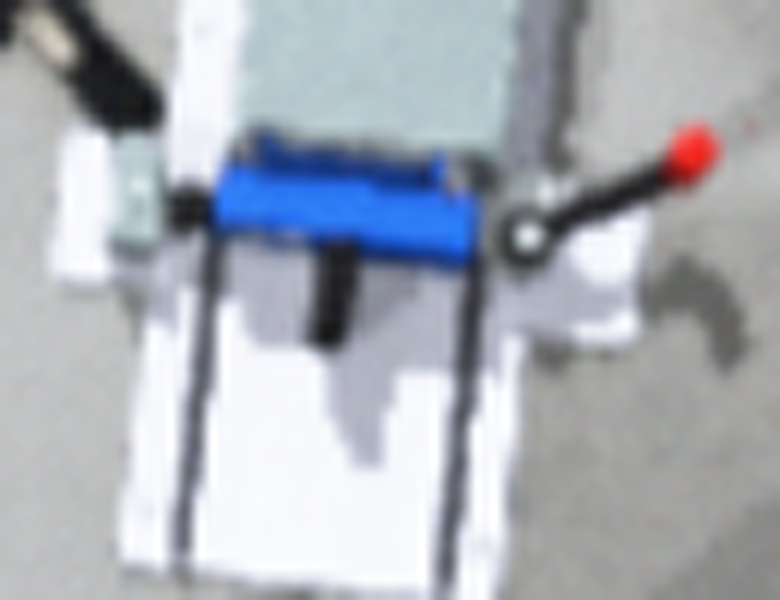

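View pics/s20.png

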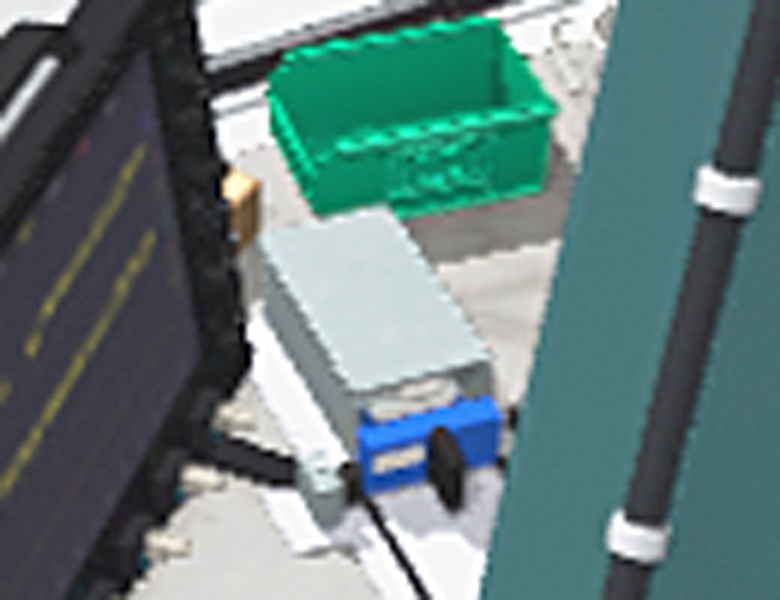

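Run:
```python
from fit import *
P=lambda x,y,z: line('top',[(x,y)],258,165,12,z)[0][:2]
pv=P(527,235,50);
for k in (P(640,355,76),P(692,152,76)):
    d=k-pv; a=np.degrees(np.arctan2(d[1],d[0]))%360; print(k,np.hypot(*d),a,np.radians(a+7.1-220))
O=np.array([616.5,-126.2]);t=np.radians(-7.1);X=np.array([np.cos(t),np.sin(t)]);Y=np.array([-X[1],X[0]])
for n,x,y,z in (('pf',215,218,56),('pf',475,260,56),('pb',220,160,56),('pb',478,193,56),('pullend',310,343,60),('pullend',340,348,60)):
    p=P(x,y,z)-O; print(n,(p@X).round(1),(p@Y).round(1))
o=env.observe();print(o['time'],o['qpos'],o['dq'].round(3))
```

```text
[ 551.12998282 -210.81891288] 53.875533509905004 216.28894898127132 0.05914831790529205
[ 616.07064226 -229.18240555] 54.66222536449723 293.17827815660206 1.4011202716645503
pf -22.4 45.1
pf -26.4 -38.8
pb -3.4 45.5
pb -4.6 -37.6
pullend -59.8 10.9
pullend -60.3 1.2
31.375 [-9.09516483e-01  4.44362722e-01  1.50577998e+00  5.25215386e-04
  1.19111504e+00 -1.32357616e+00] [ 0.033 -0.001  0.008  0.003 -0.001  0.001]
```

Call:
{"fn": "servo_tool", "kwargs": {
  "moves": [
    [[0,0,0],0,0.42],
    [[0,0,0],0,0.42],
    [[0,0,0],0,0.42]
  ]
}}

```text
time: 31.75
position: [438.6, -449.0, 171.6]
tool_rot: [-0.0, 0.545, 0.838, 0.0]
ft_force: [-0.8, 1.3, 0.6]
gripper_width: 36.9
```

```bash
python3 -c "
from workcell import env
print(env.job_done()); print(env.observe()['time'])"
```

```text
the job is handed in; nothing more can be done
None
the job is handed in; nothing more can be done
```

The drawer is home in its dock, the cam is snug against it, and I handed the job in at 31.8 s of the 72 s, with the arm clear of everything.

- **Placing:** I carried the drawer to the sled, slid its nose just inside the mouth, set it down and let go. On the way in it briefly rubbed the detent roller with about 6 N, because it was carried slightly high. I lowered it and the force went away.
- **Pushing home:** Shut fingers on the pull pushed it past the detent, with a highest reading of about 11 N. The tool then stopped advancing at x = 548 mm while the force rose, so the drawer was on the stop. In the pictures the front panel lies at dock x of about −24 to −4 mm, which is the home position.
- **Cam lever:** I swung it from about 0.06 rad to about 1.40 rad (by picture). The knob force was about 3 to 4 N until roughly 1.25 rad, then rose to about 6.7 N. That suggests I stopped about 0.13 rad past first contact, pressing with about 8 N. I then opened the fingers and withdrew.

**Checks that were unclear or disagreed:**
- The force readings are noisy by about 0.6 N, and those taken at rest rose more gently than those taken while moving. The contact angle is only good to about ±0.04 rad.
- The last picture shows the lever where I left it and the panel shifted about 3 mm onto the pad. The drawer may also be turned slightly (1–2°) within its play, close to the limit of what the picture can show.

I did not move the bystander items on purpose, but I took no separate final picture of them.

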